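# Start the compact PC under its push-latch flap

## Robot

A 7-joint arm with a two-finger parallel gripper is mounted at the origin on the work surface. World frame = base frame: x ahead of the robot, y to its left, z up, the work surface at z = 0. Lengths are in m, angles in degrees, forces in N, time in s.
With the tool pointing down it reaches from about 0.425 to 0.95 m from the base axis. Payload 16.7 kg.
Tool frame: the origin (TCP) lies midway between the tips of the shut fingers; the grasp point (between the pads) lies 19 mm behind it; z points along the fingers, y is the direction in which the jaws open and shut (so a half turn about z gives the same grasp; the last joint's range is limited). The gripper opens to 94 mm and grips with 3 to 60 N. Pads are 16 mm wide; open, the fingers measure 119 mm over their backs; the gripper's body (75 mm by 177 mm) begins 78 mm behind the grasp point.
Start: joints at [64.83, 24.414, 4.234, 92.017, -1.954, 63.644, -3.845], TCP at [0.193, -0.647, 0.166] pointing down, gripper open.
Joint ranges: [-163.25, 163.25], [-28.42, 122.38], [-70.27, 78.77], [12.13, 141.07], [-58.53, 238.53], [9.26, 117.41], [-156.51, 156.51]. Speed limits (degrees/s): [108.29, 108.29, 136.94, 136.94, 172.46, 172.46, 172.46].

## Interface

Orientations are given as [roll, pitch, yaw] about the fixed x, y, z axes, in that order (R = Rz(yaw) Ry(pitch) Rx(roll)).
In Python, from station import ctrl, fingers, ik, grab_frame, nets, get_time_s, get_q, get_qd, get_effort, get_position, get_tool_rot, get_wrist_force, get_wrist_torque, get_gripper_width gives the robot as it stands. The module is installed in compiled form; this text tells all that it offers. Calls block until the motion is done:
- ctrl.movep(position, orientation): joint-space move of the TCP to a pose.
- ctrl.move_l(position, frame=None, max_speed=0.15, guard=None): straight line of the TCP; frame=None keeps the orientation; max_speed is the mean speed in m/s. With guard (N) it stops when the force on the tool has changed by that much, and returns True; else False.
- ctrl.move_joints(angles): joint-space move.
- fingers.grip(opening, strength=None): finger opening in m; strength is the grip in N (None keeps the last); returns when the fingers have stopped.
- ctrl.wait(seconds).
- ik(position, orientation): joint angles nearest the present ones, or None.
- grab_frame(name): name is "side" or "top" or "wrist"; returns a dict with "image" (420x560x3 uint8, red, green, blue), "fx", "fy", "cx", "cy" (pixels), "view" (4x4, takes a point from world to camera coordinates). Camera axes: x right, y down, z forward; pixel columns grow to the right and rows downward; lengths in m; the calibration is good to about 2 mm. A picture is of the moment at which its call begins. There is no depth.
A pose or a line that the arm cannot do raises ctrl.MotionError and nothing moves.
- ctrl.close_job(): hands the job in, once; it reports no verdict.
Trained networks look in the newest picture that a camera, given by its name, has taken for a name from the list of things; names that differ only in an ending like _2 or _b are one class to them, and where a whole thing is asked for, a point or a joint stands for the part that bears it (a point fixed in the world has none). Each returns a list of dicts, best first, with "conf" (0 to 1); they miss things now and then, are a little off and sometimes report something else, mostly with a low value. They report only what shows in the picture. A call takes as long as a camera call.
- nets.boxes_of(camera, thing): "location" ([row, column] in pixels, amid what is visible of it).
Readings, each from a call of its own:
- get_time_s(): time.
- get_q(): joint angles.
- get_qd(): joint speeds.
- get_effort(): joint torques, N m.
- get_position(): TCP position.
- get_tool_rot(): TCP orientation.
- get_wrist_force(): force on the tool from outside, world axes, zero at the start.
- get_wrist_torque(): the same for the moment, N m.
- get_gripper_width(): finger opening in m.
Only numpy, scipy, OpenCV 4.12 (cv2) and the standard library are available. Lean on these libraries where they do the work, as an engineer would, in place of code of your own. Each camera call takes 0.05 s, during which the arm holds its last target. There are 200 camera calls.

## Task

Start up the classroom PC: press down on the black flap at the front of its top so that it springs open, press the round power button underneath all the way down, then swing the flap down and press it until it latches flush again. Only push with the fingertips: do not pinch the flap, do not force it, and leave the PC and the things on and around it where they stand.

Things in the scene. Friction and masses are not known exactly. Their poses are not given: they have to be found in the camera images.
- pc: Compact desktop PC, a dark grey box 290 mm deep (its x), 230 mm wide (its y), 135 mm high on four rubber feet, 4.8 kg, standing loose. Origin at the centre of its underside; z up, its front faces its own -x. A black flap forms the front middle of its top; behind it the top is flat, free but for the rook and the scraper.
- flap (a joint): Flap angle about its hinge, rad: 0 = latched flush, 1.45 = sprung open, negative = pressed below flush. Push-push latch: press it down to its stop (-0.11; 2 to 3 N at flap_press, then hard; -0.08 is just enough) and let go: a latched flap then swings open in 1 s once the finger is out of its way; an open one, pushed down against its spring (0.5 to 3 N) and pressed so, returns to 0 and stays shut.
- flap_press (a point): Point at which to press on the flap's outer (top) face: middle of its width, 44 mm in front of the hinge line, 21 mm behind the front edge. Pressed to the stop it goes 5 mm down (3.5 mm is just enough). It moves with the flap.
- flap_edge (a point): Middle of the flap's free front edge, at the level of its outer face, 65 mm from the hinge line. It moves with the flap. The edge has a lip turned 5 mm down.
- flap_hinge (a point): Middle of the flap's hinge line, at the level of the PC's top when the flap is shut. The hinge runs along the PC's y, at the flap's rear edge; the open flap stands nearly upright over it, about 65 mm above the PC's top.
- flap_skin: The flap's outer plate, black plastic, 62 mm from front to back, 90 mm wide, 3 mm thick. Origin on the hinge axis, 3 mm below the outer face; with the flap shut, its x and z are those of the PC.
- flap_liner: Inner plate on the underside of the flap, 46 x 74 mm, 3 mm thick; it is seen only when the flap is open and is not to be touched together with the outer plate (that would be pinching). Origin on the hinge axis.
- power (a joint): Travel of the power button in m: 0 = up, 0.004 = all the way down. It springs back; about 1.4 N to start, 4.2 N at the bottom.
- power_top (a point): Centre of the top of the round metal power button, 20 mm in diameter, pressed from above. It lies under the flap, 40 mm in front of the hinge line, 14 mm below the PC's top, in the middle of a recess 94 mm wide (PC's y), about 60 mm from front to back and 34 mm deep below the PC's top. The collar round it ends 7 mm below the button's top.
- rook: Printed blue chess rook, 30 mm in diameter, 43 mm tall, standing loose on the PC's top behind the flap. Origin at the centre of its foot.
- scraper: Scraper 190 mm long, lying loose across the rear of the PC's top, at least 150 mm behind the flap's hinge line. Origin at its underside, near its middle.
- spool: Filament spool lying flat on the table on one side of the PC, 200 mm in diameter, 62 mm high. Origin at the centre of its underside.
- carton: Closed cardboard carton lying on the table on the other side of the PC, 200 x 200 mm, 70 mm high. Origin at the centre of its underside.

How it is judged:
By the outcome, as a careful person would: the job done as asked, in the order asked, and still so for the second after the job is handed in, with the robot touching nothing.
It also fails if it takes over 51 s, if anything falls off the work surface, if the arm or the gripper's body presses on something with over 40 N, if the wrist force passes 120 N, or if a joint passes its speed limit or range.

## Working session

There is one attempt and no reset: what is moved stays moved. The work goes in short steps, each a Python script; the robot and the scene stay as the last script left them, time stands still between calls to the robot, and variables do not carry over. Pictures are saved under pics/ and viewed, about 8 in all and at most 12, crops included, and the job is handed in when it is done.

```bash
mkdir -p pics
cat > h.py <<'E'
from station import *
import numpy as np, cv2
def shot(cam,name):
    f=grab_frame(cam); cv2.imwrite(f'pics/{name}.png',f['image'][:,:,::-1]); return f
def ray(f,r,c):
    V=np.array(f['view']); R=V[:3,:3]; o=-R.T@V[:3,3]
    return o, R.T@np.array([(c-f['cx'])/f['fx'],(r-f['cy'])/f['fy'],1])
def onz(f,r,c,z):
    o,d=ray(f,r,c); return o+d*(z-o[2])/d[2]
def proj(f,p):
    V=np.array(f['view']); q=V[:3,:3]@np.array(p)+V[:3,3]
    return [f['cy']+f['fy']*q[1]/q[2], f['cx']+f['fx']*q[0]/q[2]]
E
python3 - <<'E'
from h import *
np.set_printoptions(precision=3,suppress=True)
for cam in ('top','side'):
    f=shot(cam,cam+'0'); print(cam,f['fx'],ray(f,210,280))
    for t,z in (('pc',.135),('flap_skin',.14),('rook',.16),('scraper',.14),('spool',.06),('carton',.07)):
        for b in nets.boxes_of(cam,t)[:2]: print(t,b['conf'],b['location'],onz(f,*b['location'],z))
print(get_time_s(),get_tool_rot(),get_position())
a=cv2.imread('pics/top0.png');b=cv2.imread('pics/side0.png')
E
```

```text
top 496.47997534754563 (array([0.494, 0.054, 1.258]), array([ 0.093, -0.005, -0.996]))
pc 0.71 [216.5, 315.6] [ 0.582 -0.032  0.135]
flap_skin 0.71 [256.8, 328.1] [ 0.49  -0.057  0.14 ]
flap_skin 0.3 [257.7, 324.1] [ 0.488 -0.048  0.14 ]
rook 0.51 [206.8, 292.0] [0.603 0.022 0.16 ]
scraper 0.72 [169.4, 281.9] [0.691 0.042 0.14 ]
spool 0.63 [199.4, 412.7] [ 0.624 -0.275  0.06 ]
carton 0.67 [264.0, 212.4] [0.479 0.212 0.07 ]
side 412.6624819299141 (array([ 0.511, -0.523,  0.667]), array([ 0.14 ,  0.704, -0.696]))
pc 0.67 [256.5, 263.0] [ 0.57  -0.089  0.135]
pc 0.47 [377.1, 319.0] [ 0.61  -0.302  0.135]
flap_skin 0.76 [251.3, 213.2] [ 0.49  -0.067  0.14 ]
flap_skin 0.31 [197.6, 319.5] [0.697 0.03  0.14 ]
rook 0.66 [199.6, 272.7] [0.605 0.019 0.16 ]
scraper 0.72 [197.8, 315.3] [0.689 0.031 0.14 ]
spool 0.91 [378.9, 317.5] [ 0.621 -0.273  0.06 ]
carton 0.62 [184.6, 192.6] [0.456 0.195 0.07 ]
0.7 [-179.997   -0.002   16.602] [ 0.193 -0.647  0.166]
```

View pics/top0.png

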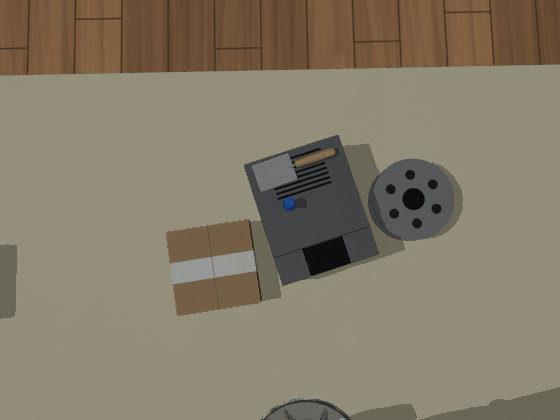

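View pics/side0.png

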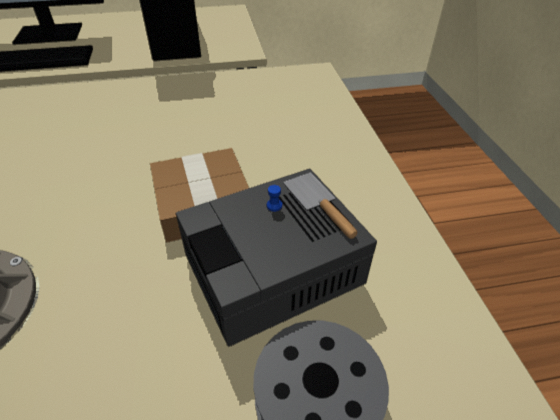

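The top view shows the PC with corners (col,row) of about (245,164), (338,136), (378,255) and (283,285). The flap's corners are about (304,250), (343,237), (351,262) and (312,275). The rook is at (290,204), and the networks agree with all of this. Next I'll take a closer look with the wrist camera.

Run:
```python
from h import *
np.set_printoptions(precision=4,suppress=True)
f=grab_frame('top')
P=[onz(f,r,c,.135)[:2] for c,r in((245,164),(338,136),(378,255),(283,285))]
print(P,[np.linalg.norm(P[i]-P[i-1]) for i in range(4)])
ux=P[0]+P[1]-P[2]-P[3]; yaw=np.degrees(np.arctan2(ux[1],ux[0])); uy=P[0]+P[3]-P[1]-P[2]
print('yaw',yaw,np.degrees(np.arctan2(-uy[0],uy[1])),'centre',sum(P)/4)
fingers.grip(0.0,20)
ctrl.movep([.47,-.06,.36],[180,0,yaw])
w=shot('wrist','w1'); print(get_time_s(),get_gripper_width(),get_wrist_force(),ray(w,210,280))
for b in nets.boxes_of('wrist','flap_skin')[:2]+nets.boxes_of('wrist','rook')[:1]: print(b['conf'],b['location'],onz(w,*b['location'],.135))
```

```text
[array([0.706 , 0.1267]), array([ 0.7667, -0.0888]), array([ 0.4914, -0.1698]), array([0.4295, 0.046 ])] [np.float64(0.2880173015377394), np.float64(0.2238962454298327), np.float64(0.2870394781171099), np.float64(0.2245516946708979)]
yaw 16.32832202223367 15.879179132511437 centre [ 0.5984 -0.0215]
4.625 0.00034065838171559715 [-0.6629 -0.3638  0.4575] (array([ 0.5481, -0.0379,  0.5773]), array([-0.2468, -0.0714, -0.9667]))
0.79 [171.0, 281.4] [ 0.4923 -0.056   0.135 ]
0.78 [63.6, 241.1] [0.6137 0.0355 0.135 ]
```

View pics/w1.png

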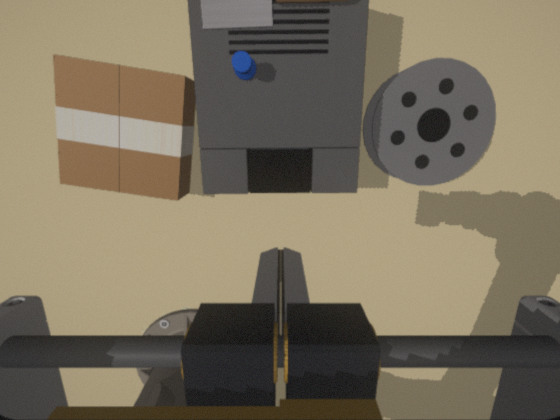

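Run:
```python
from h import *
np.set_printoptions(precision=4,suppress=True)
f=grab_frame('wrist')
P=np.array([onz(f,r,c,.135)[:2] for c,r in((247,149),(311,149),(312,193),(248,192))])
Q=np.array([onz(f,r,c,.135)[:2] for c,r in((199,149),(360,149),(358,193),(203,193))])
for X in(P,Q):
    print(X.tolist(),[np.linalg.norm(X[i]-X[i-1]) for i in range(4)])
    e=X[1]-X[0]; print('yaw',np.degrees(np.arctan2(e[0],-e[1])),'hinge mid',(X[0]+X[1])/2,'front',(X[2]+X[3])/2)
r=onz(f,76,247,.137);print('rook foot',r)
a=np.radians(16.2);u=np.array([np.cos(a),np.sin(a)]);h=(P[0]+P[1])/2
d=r[:2]-h; print('rook rel', d@u, d@[-u[1],u[0]])
print('press',h-.044*u)
```

```text
[[0.5085551232215786, 0.000369399297331402], [0.5342881132804975, -0.08743163772649834], [0.47377141980243026, -0.10860968873739518], [0.44844212946331696, -0.016805251104641327]] [np.float64(0.06251832239440518), np.float64(0.0914943106418773), np.float64(0.06411536503942326), np.float64(0.09523459307493937)]
yaw 16.334963206423897 hinge mid [ 0.5214 -0.0435] front [ 0.4611 -0.0627]
[[0.48925514313354085, 0.06622098756550679], [0.5539896891408941, -0.15465347193953874], [0.4930298361561388, -0.17431826312712292], [0.42813653690092834, 0.04709382513551056]] [np.float64(0.06404164559441457), np.float64(0.23016534993005383), np.float64(0.064053162984932), np.float64(0.23072592640846953)]
yaw 16.3349632064239 hinge mid [ 0.5216 -0.0442] front [ 0.4606 -0.0636]
rook foot [0.601  0.0242 0.137 ]
rook rel 0.09532445767439575 0.042841219969485346
press [ 0.4792 -0.0558]
```

```bash
cat >> h.py <<'E'
YAW=16.3; a=np.radians(YAW); U=np.array([np.cos(a),np.sin(a),0]); H=np.array([.5215,-.044,.135]); Z=np.array([0,0,1.])
np.set_printoptions(precision=4,suppress=True)
def at(x,z): return H+x*U+z*Z   # x behind hinge, z above the top
E
python3 - <<'E'
from h import *
ctrl.movep(at(-.044,.03),[180,0,YAW])
ctrl.move_l(at(-.044,.006),max_speed=.1)
f0=get_wrist_force(); s=ctrl.move_l(at(-.044,-.009),max_speed=.02,guard=7)
print(s,get_position()-at(-.044,0),get_wrist_force()-f0)
ctrl.move_l(at(-.05,.10),max_speed=.15)
ctrl.wait(.6)
shot('wrist','w2');shot('side','s2');print(get_time_s(),get_position()-at(-.05,.1))
a=cv2.imread('pics/w2.png')[0:300,100:460];b=cv2.imread('pics/s2.png')[120:420,100:460]
cv2.imwrite('pics/c2.png',np.hstack([a,b]))
for c in('wrist','side'):
    for t in('power_top','flap_liner','flap_edge'): print(c,t,nets.boxes_of(c,t)[:1])
E
```

```text
False [ 0.      0.     -0.0089] [-0.2992 -0.5029 -0.7662]
8.4417 [-0. -0. -0.]
wrist power_top []
wrist flap_liner []
wrist flap_edge [{'location': [191.1, 279.5], 'conf': 0.67}]
side power_top []
side flap_liner []
side flap_edge [{'location': [249.0, 213.8], 'conf': 0.95}]
```

View pics/c2.png

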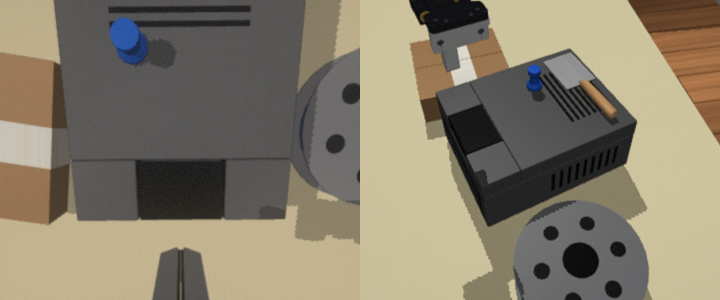

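The flap is still shut, with (247,149)–(311,193) unchanged in the wrist view. There was no contact force at z = .126, so the top must be lower than assumed. I'll press again in steps and read the force.

Run:
```python
from h import *
ctrl.move_l(at(-.044,-.003),max_speed=.15)
ctrl.wait(.1);f0=get_wrist_force()
for z in np.arange(-.005,-.026,-.002):
    s=ctrl.move_l(at(-.044,z),max_speed=.03,guard=6)
    print(round(z,4),s,get_position()[2],get_wrist_force()-f0)
    if s: break
print(get_time_s())
```

```text
-0.005 False 0.1302192815761555 [ 0.3026 -1.0191  0.3557]
-0.007 False 0.12790142306837204 [-0.1295 -0.8607 -0.1316]
-0.009 False 0.12585914711473775 [-0.0509 -0.5513 -0.2952]
-0.011 False 0.12387046868229928 [ 0.455  -1.5316 -1.7073]
-0.013 False 0.12187881431461658 [ 1.0912 -0.3742 -0.8648]
-0.015 False 0.11989506133085437 [-0.3572 -0.123   0.0885]
-0.017 False 0.11786025004449174 [ 0.2268 -0.9212 -0.4296]
-0.019 False 0.11588006843583165 [ 0.7206 -0.8904  0.0149]
-0.021 False 0.11386497655867578 [-0.0815 -0.5065 -0.3321]
-0.023 False 0.11186185331614168 [ 0.5557 -1.1073 -0.0198]
-0.025 False 0.10988315076810842 [ 1.0333 -1.3881  0.7426]
12.4333
```

Run:
```python
from h import *
f=shot('side','s3');w=shot('top','t3');print(get_position(),proj(f,get_position()),proj(w,get_position()))
a=cv2.resize(cv2.imread('pics/s3.png')[150:350,130:400],None,fx=1.5,fy=1.5);b=cv2.resize(cv2.imread('pics/t3.png')[120:320,230:500],None,fx=1.5,fy=1.5)
cv2.imwrite('pics/c3.png',np.hstack([a[:,:400],b[:,:400]]))
```

```text
[ 0.4793 -0.0563  0.11  ] [np.float64(258.847904289344), np.float64(208.5437926808234)] [np.float64(261.463329417), np.float64(326.8561710887741)]
```

View pics/c3.png

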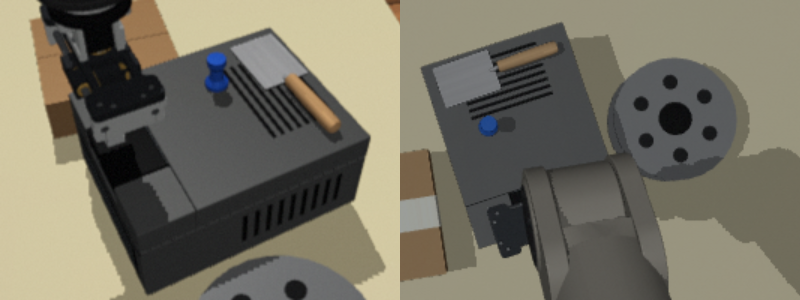

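Run:
```python
import cv2,numpy as np
a=cv2.imread('pics/s3.png')[200:300,160:270]; b=cv2.imread('pics/s0.png') if 0 else cv2.imread('pics/s2.png')[200:300,160:270]
o=np.hstack([a,b]); o=cv2.resize(o,None,fx=3.6,fy=3.6,interpolation=cv2.INTER_CUBIC)
cv2.imwrite('pics/c4.png',(255*(o/255.)**.45).astype('uint8'))
```

```text
(no output)
```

View pics/c4.png

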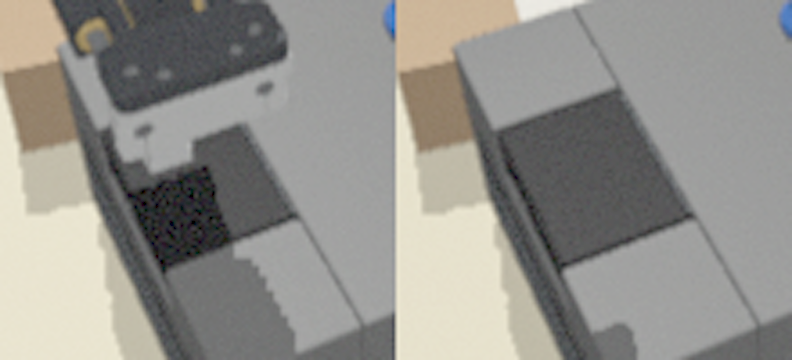

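Run:
```python
from h import *
s2=at(-.05,.1); f=grab_frame('side'); print('s2 tip proj',proj(f,s2))
for t in('power_top','flap_liner','flap_edge','flap_skin'): print(t,nets.boxes_of('side',t)[:2])
print(proj(f,at(-.065,0)),proj(f,at(0,.065)))
print(get_position(),get_wrist_force(),get_gripper_width())
ctrl.move_l(at(-.05,.10),max_speed=.15); ctrl.wait(.5)
f=shot('side','s5');print(get_time_s())
for t in('power_top','flap_liner','flap_edge','flap_skin'): print(t,nets.boxes_of('side',t)[:2])
o=np.hstack([cv2.imread(f'pics/{n}.png')[140:290,150:280] for n in('s3','s5')])
o=cv2.resize(o,None,fx=3,fy=3,interpolation=cv2.INTER_CUBIC)
cv2.imwrite('pics/c5.png',(255*(o/255.)**.4).astype('uint8'))
```

```text
s2 tip proj [np.float64(207.68300625362085), np.float64(195.45885631002307)]
power_top [{'location': [255.8, 217.9], 'conf': 0.36}]
flap_liner []
flap_edge [{'location': [253.8, 217.2], 'conf': 0.97}, {'location': [255.7, 218.1], 'conf': 0.19}]
flap_skin [{'location': [255.0, 213.4], 'conf': 0.98}]
[np.float64(253.7569741913248), np.float64(194.93691362986192)] [np.float64(213.72711442543365), np.float64(228.10319278730384)]
[ 0.4793 -0.0564  0.1101] [-0.0373  0.6098 -0.3422] 0.0007031526734052133
14.3167
power_top []
flap_liner []
flap_edge [{'location': [249.7, 214.5], 'conf': 0.71}]
flap_skin [{'location': [190.1, 185.7], 'conf': 0.29}]
```

View pics/c5.png

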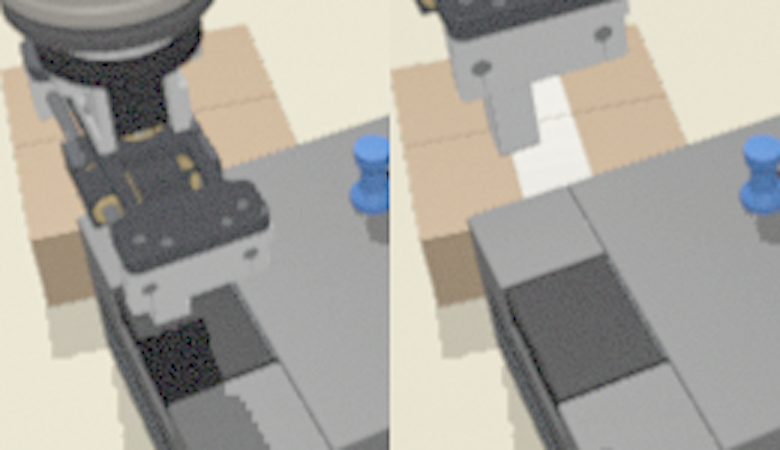

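Run:
```python
from h import *
p=get_position(); print(p, get_tool_rot(), get_q())
f=grab_frame('side'); w=grab_frame('wrist'); cv2.imwrite('pics/w6.png',w['image'][:,:,::-1])
print('proj side',proj(f,p),'wrist',proj(w,p))
for k in(.01,.02,.03,.04): print(k,proj(f,p+k*Z),proj(w,p+k*Z), proj(f,p+np.array([0,k,0])))
print('s3 tip on plane .135',onz(f,247,207,.135)-H, 's5 z=.235',onz(f,190,192,.235)-p)
o,d=ray(f,190,192); o2,d2=ray(w,250,280)
t=np.linalg.lstsq(np.c_[d,-d2],o2-o,rcond=None)[0]; print('tri',o+t[0]*d,o2+t[1]*d2)
im=cv2.imread('pics/w6.png')[130:400,150:420]; q=proj(w,p); cv2.circle(im,(int(q[1])-150,int(q[0])-130),3,(0,0,255),1)
s=f['image'][120:270,130:280,::-1].copy(); q=proj(f,p); cv2.circle(s,(int(q[1])-130,int(q[0])-120),2,(0,0,255),1)
o=np.hstack([cv2.resize(im,(400,400)),cv2.resize(s,(400,400))]);cv2.imwrite('pics/c6.png',(255*(o/255.)**.5).astype('uint8'))
```

```text
[ 0.4735 -0.058   0.235 ] [179.997   -0.0023  16.3002] [ 26.8409   3.8173 -28.611  110.1472   1.9946  66.5101 -76.2116]
proj side [np.float64(207.68037193079277), np.float64(195.4616137660558)] wrist [np.float64(239.83037349934762), np.float64(280.3452339951086)]
0.01 [np.float64(202.8508777349735), np.float64(194.5596218575803)] [np.float64(244.61451615245397), np.float64(280.35445633105604)] [np.float64(203.2298324775379), np.float64(195.18000064723748)]
0.02 [np.float64(197.91144249120785), np.float64(193.6370965492008)] [np.float64(249.83125882766717), np.float64(280.3645125850164)] [np.float64(198.87791056587872), np.float64(194.90462766936173)]
0.03 [np.float64(192.85826884665357), np.float64(192.69332861933037)] [np.float64(255.5420559555988), np.float64(280.3755212219783)] [np.float64(194.62136427996847), np.float64(194.63528969639012)]
0.04 [np.float64(187.6873825313165), np.float64(191.7275758040318)] [np.float64(261.82058070871585), np.float64(280.3876242608562)] [np.float64(190.45709226176973), np.float64(194.37179048624486)]
s3 tip on plane .135 [-0.0417 -0.007   0.    ] s5 z=.235 [-0.0036  0.0418 -0.    ]
tri [ 0.4731 -0.0554  0.2683] [ 0.4779 -0.0565  0.2666]
```

View pics/c6.png

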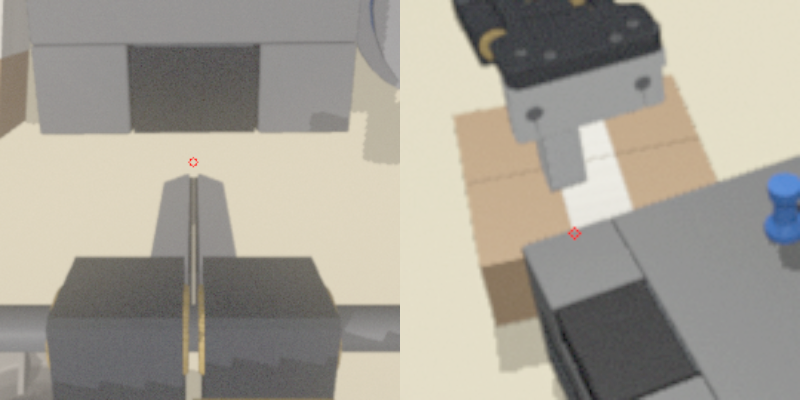

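The pictures show the visible fingertips about 20–34 mm above the reported TCP. In the side view they are at row 190, where the TCP projects to row 208. So the earlier presses ended just above the flap. I'll keep going down under guard and find the offset by contact.

Run:
```python
from h import *
ctrl.move_l(at(-.044,-.021),max_speed=.2)
ctrl.wait(.05);f0=get_wrist_force()
for z in np.arange(-.023,-.047,-.0015):
    s=ctrl.move_l(at(-.044,z),max_speed=.03,guard=5.5)
    print(round(z,4),s,get_position()[2],get_wrist_force()-f0)
    if s: break
if s:
    ctrl.move_l(at(-.05,.08),max_speed=.15); ctrl.wait(.7)
    f=shot('side','s7'); 
    for t in('power_top','flap_liner','flap_edge'): print(t,nets.boxes_of('side',t)[:1])
    w=shot('wrist','w7')
    for t in('power_top','flap_liner','flap_edge'): print(t,nets.boxes_of('wrist',t)[:1])
    a=cv2.imread('pics/s7.png')[120:320,130:330];b=cv2.imread('pics/w7.png')[60:330,150:420]
    o=np.hstack([cv2.resize(a,(400,400)),cv2.resize(b,(400,400))]);cv2.imwrite('pics/c7.png',(255*(o/255.)**.5).astype('uint8'))
print(get_time_s())
```

```text
-0.023 False 0.11255020400066137 [-1.1538 -0.539  -1.0781]
-0.0245 False 0.11052947147474838 [ 0.2188 -0.4883 -1.2297]
-0.026 False 0.1088792939332332 [-0.0654 -0.5575 -1.3214]
-0.0275 False 0.10740974332404832 [ 0.5738 -0.819  -1.7613]
-0.029 False 0.10591470982330144 [ 0.3859 -0.9943 -1.7689]
-0.0305 False 0.10439412957268765 [ 0.1572 -0.5589 -1.1868]
-0.032 False 0.10290639046528605 [-0.1407  0.0348 -1.3498]
-0.0335 False 0.10141213154402151 [ 0.1036 -1.3829 -1.0628]
-0.035 False 0.09991461785453462 [-0.0865 -0.5648 -0.765 ]
-0.0365 False 0.09840703131026395 [ 0.1216 -0.2033 -1.8948]
-0.038 False 0.09691044423840585 [ 0.679  -1.1489 -1.4416]
-0.0395 False 0.09553808139690512 [-0.0939 -0.001   1.2722]
-0.041 False 0.09398579945745472 [-0.0486 -0.5161  1.3424]
-0.0425 False 0.09245365380589517 [ 0.5334 -1.1682  1.5441]
-0.044 False 0.09129750135852831 [-2.5456 -1.2375  8.0816]
-0.0455 False 0.0903459586024194 [-6.0192 -0.509  19.2966]
19.425
```

Run:
```python
from h import *
ctrl.move_l(at(-.05,.06),max_speed=.15); ctrl.wait(.6)
f=shot('side','s7'); p=get_position(); print(get_time_s(),get_wrist_force())
for t in('power_top','flap_liner','flap_edge'): print(t,nets.boxes_of('side',t)[:1])
w=shot('wrist','w7')
for t in('power_top','flap_liner','flap_edge'):
    r=nets.boxes_of('wrist',t)[:1]; print(t,r)
    if r: print(onz(w,*r[0]['location'],.121)-at(-.04,-.014))
print('power proj',proj(w,at(-.04,-.014)),proj(f,at(-.04,-.014)))
a=cv2.imread('pics/s7.png')[120:320,130:330];b=cv2.imread('pics/w7.png')[60:330,150:420]
o=np.hstack([cv2.resize(a,(400,400)),cv2.resize(b,(400,400))]);cv2.imwrite('pics/c7.png',(255*(o/255.)**.5).astype('uint8'))
```

```text
20.9333 [-0.4692 -0.4907 -0.2741]
power_top [{'location': [253.4, 207.5], 'conf': 0.67}]
flap_liner [{'location': [242.2, 230.6], 'conf': 0.67}]
flap_edge [{'location': [233.2, 228.7], 'conf': 0.95}]
power_top [{'location': [201.4, 282.0], 'conf': 0.71}]
[ 0.0032 -0.0008 -0.    ]
flap_liner []
flap_edge [{'location': [24.5, 218.1], 'conf': 0.52}]
[ 0.1354  0.0947 -0.    ]
power proj [np.float64(204.14726904612823), np.float64(280.2850336669726)] [np.float64(253.9555239332771), np.float64(210.03201277254163)]
```

View pics/c7.png

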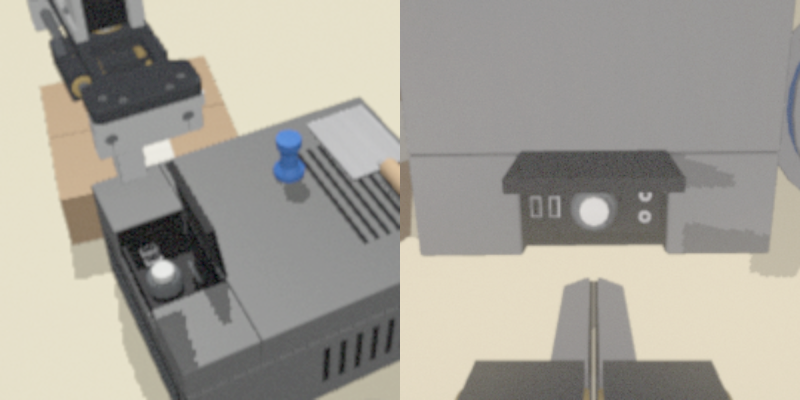

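The flap is open and stands upright. The button is at wrist crop (594,210), about 3 mm from where I predicted it. First contact was at TCP z = .096, so the real tips end 39 mm short of the reported TCP. That also puts the gripper body only about 58 mm behind the tips, so I'll tilt the tool 20° to keep it off the open flap.

```bash
cat >> h.py <<'E'
OFF=.039
def tcp(x,z,tilt=0):  # TCP for real tip centre at (x behind hinge, z above top)
    t=np.radians(tilt); return at(x,z)+OFF*(np.sin(t)*U-np.cos(t)*Z)
E
python3 - <<'E'
from h import *
T=20; o=[180,-T,YAW]
ctrl.movep(tcp(-.036,.09,T),o)
ctrl.move_l(tcp(-.036,-.006,T),max_speed=.12)
ctrl.wait(.05);f0=get_wrist_force(); s=False
for z in (-.0095,-.0115,-.0135,-.0155,-.0175,-.0195):
    s=ctrl.move_l(tcp(-.036,z,T),max_speed=.03,guard=5)
    g=get_wrist_force()-f0; print(z,s,(get_position()-tcp(-.036,0,T))[2],g)
    if s or g[2]>7: break
f=shot('side','s8'); print(get_time_s())
cv2.imwrite('pics/c8.png',(255*(cv2.resize(cv2.imread('pics/s8.png')[150:310,140:300],(600,600))/255.)**.5).astype('uint8'))
E
```

```text
-0.0095 False -0.00938550540295352 [-0.0214 -1.6654 -0.3961]
-0.0115 False -0.01139876458401995 [-0.6191 -1.8924 -0.259 ]
-0.0135 False -0.013430561164898769 [-0.2305 -0.8529  1.4793]
-0.0155 False -0.015380558526266894 [-0.7478 -1.7731  4.9691]
-0.0175 False -0.016501047531291724 [-12.7147  -0.2899  30.6586]
24.0833
```

View pics/c8.png

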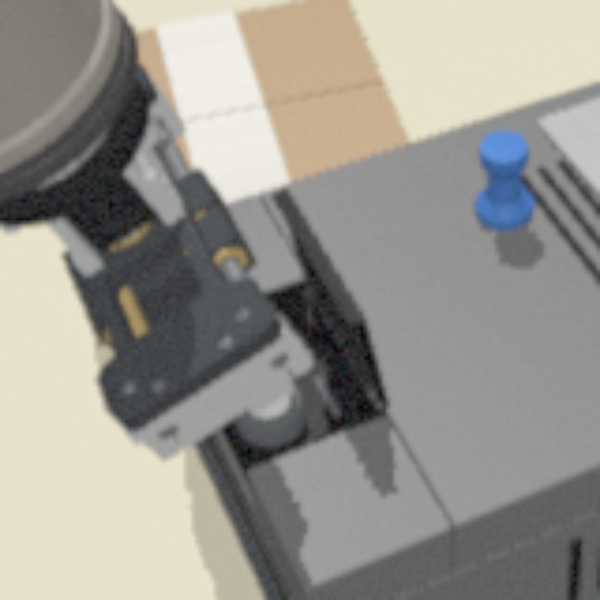

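The button's force rose from 1.4 N to 5 N over about 4 mm and then went hard, so it bottomed out. In the picture the fingers are on the button, and the flap stands clear of the gripper. Now I'll retract and close the flap from behind.

Run:
```python
from h import *
ctrl.move_l(tcp(-.04,.085,20),max_speed=.15)
ctrl.movep(tcp(-.02,.105),[180,0,YAW])
ctrl.move_l(tcp(.03,.10),max_speed=.15)
ctrl.move_l(tcp(.03,.048),max_speed=.15)
ctrl.wait(.05);f0=get_wrist_force()
r=.05
s=False
for th in (80,70,60,50,40,30,20,10,4):
    t=np.radians(th)
    c=np.array([-r*np.cos(t)+.003*np.sin(t),-.003+r*np.sin(t)+.003*np.cos(t)])
    s=ctrl.move_l(tcp(c[0]+.008,c[1]),max_speed=.06,guard=9)
    g=get_wrist_force()-f0; print(th,s,g)
    if s or np.linalg.norm(g)>9: break
print(get_time_s())
shot('side','s9')
for t in('flap_edge','flap_skin','power_top','rook'): print(t,nets.boxes_of('side',t)[:1])
```

```text
80 False [0.0753 0.3015 1.0343]
70 False [0.0603 0.2268 0.7462]
60 False [-0.0686 -0.0982  0.5667]
50 False [-0.3397  1.2001  1.1418]
40 False [ 0.6972 -1.0704  0.7975]
30 False [-0.6764  0.9369  1.5011]
20 False [-0.7224 -0.5492  2.2562]
10 False [-1.3055 -0.1609  2.0895]
4 False [-0.1267 -1.1974  2.5305]
29.3667
flap_edge [{'location': [255.9, 218.9], 'conf': 0.95}]
flap_skin [{'location': [257.2, 217.8], 'conf': 0.69}]
power_top [{'location': [197.1, 316.7], 'conf': 0.21}]
rook [{'location': [202.3, 272.9], 'conf': 0.53}]
```

Run:
```python
from h import *
f0=get_wrist_force()
for z in (0,-.002,-.0035,-.0045,-.0052,-.006):
    s=ctrl.move_l(tcp(-.043,z),max_speed=.03,guard=6)
    g=get_wrist_force()-f0; print(z,s,(get_position()-tcp(-.043,0))[2],g)
    if s or g[2]>5.5: break
ctrl.move_l(tcp(-.045,.12),max_speed=.15); ctrl.wait(1)
f=shot('side','s10'); print(get_time_s(),get_wrist_force())
for t in('flap_edge','flap_liner','power_top','rook','scraper','pc'): print(t,nets.boxes_of('side',t)[:1])
w=shot('wrist','w10')
a=cv2.imread('pics/s10.png')[120:320,130:330];b=cv2.imread('pics/w10.png')[0:270,150:420]
o=np.hstack([cv2.resize(a,(400,400)),cv2.resize(b,(400,400))]);cv2.imwrite('pics/c10.png',(255*(o/255.)**.5).astype('uint8'))
```

```text
0 False -6.04235355042837e-05 [ 1.7689 -0.2738  0.8725]
-0.002 False -0.0020934512593448196 [1.6134 0.2805 0.3204]
-0.0035 False -0.003548173122153997 [ 0.8797 -0.6024  0.7816]
-0.0045 False -0.004334798783517252 [0.4675 0.5924 5.8801]
32.675 [-0.4216 -0.0754  0.4023]
flap_edge [{'location': [250.1, 214.2], 'conf': 0.58}]
flap_liner []
power_top []
rook [{'location': [199.9, 275.5], 'conf': 0.76}]
scraper [{'location': [198.0, 318.3], 'conf': 0.9}]
pc [{'location': [257.9, 265.0], 'conf': 0.55}]
```

View pics/c10.png

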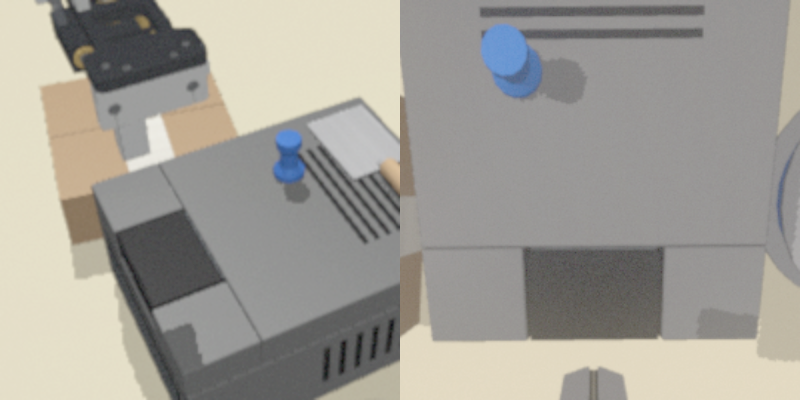

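The flap is flush and latched, and nothing around it has moved. The robot is clear, so I'm handing the job in.

```bash
python3 -c "
from h import *
ctrl.close_job();print(get_time_s())"
```

```text
the job is handed in; nothing more can be done
the job is handed in; nothing more can be done
```

I handed the job in at about 32.7 s. I pressed the flap and it sprang open, pressed the power button to its stop, then swung the flap down from behind and pressed it shut.

**Last checks**
- **Button:** the force rose from about 1.5 N to 5 N over roughly 4 mm and then went hard, so it bottomed out.
- **Flap:** it closed with about 2.5 N. I then pressed it to its stop, 4.3 mm below flush, where the force rose by 5.9 N. One second after letting go, both the side and wrist views show it flush.
- **Surroundings:** the rook and the scraper are where they were to within about 3 pixels. The PC, spool and carton look unmoved.
- **Robot:** it stood clear of everything, and the wrist force was near zero.

**What went wrong or disagreed**
- **Fingertip position:** the real fingertips end about 39 mm short of the reported TCP. My first two presses therefore stopped in the air, and I found the offset by contact.
- **Extra force:** because I pressed in small steps, the force reached about 19 N at the flap's stop on the opening press and about 31 N at the bottom of the button. The 31 N reading included about 13 N sideways. Both are above the few newtons needed.

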